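Slide the top lid off the stack and home into the locating corner

ROBOT

A 6-joint arm with a two-finger parallel gripper is mounted at the origin on a cart in front of the work surface, level with it; the furniture and walls round the work are solid. World frame = base frame: x ahead of the robot, y to its left, z up, the work surface at z = 0. Lengths are in m, angles in rad, forces in N, time in s.
With the tool pointing down it reaches from about 0.35 to 0.775 m from the base axis. Payload 5.5 kg.
Tool frame: the origin (TCP) lies midway between the tips of the shut fingers; the grasp point (between the pads) lies 19 mm behind it; z points along the fingers, y is the line along which they close (so a half turn about z gives the same grasp; the last joint's range is limited). The gripper opens to 85 mm and grips with 20 to 120 N. Pads are 22 mm wide; open, the fingers measure 114 mm over their backs; the gripper's body (76 mm by 85 mm) begins 54 mm behind the grasp point. The pads swing forward as they close: fully open they stand 13 mm farther back than shut.
Start: joints at [0.973, 0.313, 0.046, 1.304, 0, 1.431], TCP at [0.254, 0.516, 0.231] pointing down, gripper open.
Joint ranges: [-2.76, 2.76], [-0.86, 1.69], [-1.03, 1.26], [-2.2, 2.34], [-1.47, 1.5], [-3.14, 3.14]. Speed limits (rad/s): [2.57, 2.57, 3.14, 3.14, 3.14, 3.14].

INTERFACE

Orientations are given as a unit quaternion [w, x, y, z].
In Python, from workcell import telemetry, imaging, env gives the robot as it stands. The module is installed in compiled form; this text tells all that it offers.
- The arm moves only by the tool step_arm, never from a script. Its argument "moves" is a list of rows, each a list of 3 entries, a list of its own where there are three numbers: the shift along the tool's x, y, z in mm, then the turn, a rotation vector about the tool's x, y, z in rad, then the finger opening in mm, from 0 to 85.4. A call has 1 to 8 rows; each row is the pose to reach, as a shift and turn from the pose commanded when the call began, along the tool's axes at that moment; what a row does not reach only later rows make up. A row lasts 1/12 s, in which the tool goes at most 41.7 mm and 7.16 degrees, less where a joint would pass 70% of its speed; a pose out of reach is approached as far as the arm can. A call with a gripper value outside its range is refused whole. The fingers move at their own pace and stop on an object; "grip_force" is the grip in N (left out, the last holds). Time passes only in rows, so rows that repeat a pose let the fingers close. It gives the time, the measured TCP pose, the force, the opening and the grip force at its end, in the units of the state.
- telemetry.get_state(): the state, without advancing time (a new reading comes with each control period).
- imaging.read_camera(name): name is "scene" or "top" or "wrist"; returns the picture (420x560x3 uint8, red, green, blue); there is no depth.
- imaging.camera_params(name): a dict with "camera_matrix" (3x3 intrinsics, pixels), "pose" (4x4, takes a point from camera to world coordinates). Camera axes: x right, y up, looking along -z (the intrinsics and any distortion apply to the point x, -y, -z); pixel columns grow to the right and rows downward; lengths in m; the calibration is good to about 2 mm. The wrist camera is an equidistant fisheye: a pixel r from the principal point sees the ray r / f radians off the axis. A picture is of the moment at which its call begins: read the wrist's pose just before it. camera_params takes no time and is no camera call; for the wrist camera it gives the pose at the moment of the call.
- env.hand_in(): hands the job in; it is judged then, once.
The state is a dict: "clock": time; "joint_pos": joint angles; "qvel": joint speeds; "tau": joint torques, N m; "tcp_pos": TCP position; "orientation": TCP orientation; "wrist_force": force on the tool from outside, world axes, zero at the start; "ft_torque": the same for the moment, N m; "finger_gap": finger opening in m; "grip_force": force on a finger pad.
Only numpy, scipy, OpenCV 4.12 (cv2) and the standard library are available. Lean on these libraries where they do the work, as an engineer would, in place of code of your own. Each camera call takes 0.05 s, during which the arm holds its last target. There are 200 camera calls.

TASK

Slide the top canister lid sideways off its stack onto the shelf beside it, staying flat and never lifted, and push it on gently until the stiff pin in the end stop is pushed fully home. Then push the lid sideways along that stop, away from the open edge of the shelf, until the pin in the side stop is fully home as well, and leave it lying there. The stops have been set by hand, so feel for them without ramming the lid, do not disturb the other three lids, and leave everything else on the bench alone.

Things in the scene. Friction and masses are not known exactly. Their poses are not given: they have to be found in the camera images.
- fixture: fixed aluminium lid fixture, 220 x 142 mm on plan. Origin at bench height, on the centre line, 70 mm from the stack's axis. Its +x: the way the lid leaves the stack; +y: the way it is then pushed to the side stop; z up. The stack stands on the 6 mm base plate at x = -70, y = 0 mm; nothing stands behind it (-x)
- shelf_edge (a point): middle of the shelf's near edge, on its top face: fixture x = -30, y = 0, z = 37 mm; axes as the fixture. The grey shelf is flat from x = -30 to 108 and y = -46 to 96 mm (fixture frame), 2 mm lower than the underside of the top lid; its -y edge is open
- rail_end (a point): end of the guide rail at the -y side, top face: fixture x = -18, y = -38, z = 42 mm. Two low rails flank the stack at y = +-35 to +-42 mm, from x = -100 to -18 mm, tops 5 mm above the shelf; the lids have 2 mm of play between them
- end_stop_zone (a point): point on the shelf in the middle of the end stop's setting range, NOT the stop itself: fixture x = 68, y = 0, z = 37 mm. The stop is a block 20 mm high, y = -26 to 44 mm, its flat face to -x, set by hand anywhere within 10 mm either way of this x. A lip reaches 12 mm out from the face, 16 mm above the shelf: the lid passes under it
- side_stop_zone (a point): the same for the side stop: fixture x = 35, y = 58, z = 37 mm. Block 20 mm high, x = 13 to 57 mm, its flat face to -y, set by hand anywhere within 7 mm either way of this y (not measured); same 12 mm lip 16 mm above the shelf
- top_lid_centre (a point): centre (half-way up) of the lid on top of the stack, a round black lid with a blue top, 66 mm across, 11 mm thick, about 40 g; it lies loose on the lid below (its underside 39 mm above the bench). The thin rim cracks if the fingers push it with more than 25 N; sliding takes well under 1 N
- lid_3_centre (a point): centre of the second lid from the top, same size; top at 39 mm, 2 mm higher than the shelf
- lid_2_centre (a point): centre of the third lid from the top, same size
- lid_1_centre (a point): centre of the lowest lid, same size
- end_pin (a joint): flat steel pin, 16 mm wide and 8 mm high, in the face of the end stop, at fixture y = 0, 2 to 10 mm above the shelf. 0 = standing 8 mm out of the face, 0.008 m = fully home, flush with the face. It moves along the fixture's +x, resists with about 4 N all the way and stays where it is pushed; at 0.008 the lid meets the rigid face
- side_pin (a joint): the same kind of pin in the face of the side stop, at fixture x = 35 mm; 0 = 8 mm out, 0.008 m = fully home. It moves along the fixture's +y, about 4 N, stays where it is pushed
- hex_key_centre (a point): bystander: hex key with an orange sleeve, 39 x 105 x 14 mm, loose on the bench to the left; centre
- cutters_centre (a point): bystander: side cutters with blue handles, 58 x 150 x 11 mm, loose on the bench to the left; centre
- the_stapler_centre (a point): bystander: grey stapler, 34 x 150 x 47 mm, loose on the bench to the right; centre
- the_module_centre (a point): bystander: long black filter module, 49 x 231 x 36 mm, loose on the bench to the right; centre
There are look-alikes about, which are no part of the job. What is meant by the part that bears top_lid_centre is not red, and is the smaller of those in its own colour.

How it is judged:
On the way:
1. the top lid lies on the shelf, pushed against the end stop with its pin home, before the side pin is pushed (value of joint end_pin above 0.006 m and x of top_lid_centre in the frame of fixture above 0.02 m and value of joint side_pin below 0.003 m), for 0.1 s.
At the end, for the whole second after the job is handed in: both pins are at least 6 mm of their 8 mm in, the top lid lies flat and at rest on the shelf in the corner of the two stops, released, and the other three lids are within 6 mm of where they stood (value of joint each of end_pin, side_pin above 0.006 m and x of top_lid_centre in the frame of fixture between 0.02 and 0.048 m and y of top_lid_centre in the frame of fixture between 0.012 and 0.036 m and angle between top_lid_centre's own z axis and vertical below 0.06 rad and height (world z) of top_lid_centre between 0.039 and 0.046 m and linear speed of top_lid below 0.01 m/s and distance of each of lid_1_centre, lid_2_centre, lid_3_centre from where it was at the start of the episode below 0.006 m); the robot touches nothing.
It fails at once if the top lid is pushed or squeezed by the fingers with more than 25 N (contact force between the fingers and top_lid above 25 N).
It fails at once if the top lid is lifted (more than 8 mm above its place on the stack) or tipped over 0.3 rad (height (world z) of top_lid_centre above 0.0525 m or angle between top_lid_centre's own z axis and vertical above 0.3 rad).
It fails at once if one of the other three lids is shifted by more than 6 mm (distance of any of lid_1_centre, lid_2_centre, lid_3_centre from where it was at the start of the episode above 0.006 m).
It fails at once if a bystander is shifted by more than 20 mm (distance of any of hex_key_centre, cutters_centre, the_stapler_centre, the_module_centre from where it was at the start of the episode above 0.02 m).
It also fails if it takes over 56 s, if anything falls off the work surface, if the arm or the gripper's body presses on something with over 40 N, if the wrist force passes 120 N, or if a joint passes its speed limit or range.

## Working session

There is one attempt and no reset: what is moved stays moved. The work goes in short steps, Python scripts to look and compute and a tool call to move; the robot and the scene stay as the last step left them, time stands still between calls to the robot, and variables do not carry over. Pictures are saved under pics/ and viewed, at most 10 in all, crops included, and the job is handed in when it is done.

Besides the shell and the picture viewer there is one more tool, called after ">>>" by a JSON object that holds its "name" and its "arguments", one argument or row to a line. step_arm: Moves the arm, as the interface text tells. Its arguments: {"type":"object","properties":{"moves":{"type":"array"},"grip_force":{"type":"number"}},"required":["moves"]}

```bash
mkdir -p pics; ls
python3 - <<'E'
from workcell import telemetry, imaging
import cv2, numpy as np
print(telemetry.get_state())
for n in ("scene","top"):
    im=imaging.read_camera(n); cv2.imwrite(f"pics/{n}0.png",im[:,:,::-1]); p=imaging.camera_params(n); print(n,p)
E
```

```text
pics
{'clock': 0.0, 'joint_pos': array([9.73402398e-01, 3.13990025e-01, 4.49727859e-02, 1.30358183e+00,
       3.47096037e-05, 1.43121220e+00]), 'qvel': array([ 0.00087853,  0.00134309, -0.00025412, -0.00019552,  0.00134082,
        0.00119744]), 'tau': array([-5.23435992e-04, -4.80631578e+01,  2.98530757e+01,  1.93842757e-02,
       -3.01392147e-04,  1.56282901e-06]), 'tcp_pos': array([0.25384545, 0.51537111, 0.23041223]), 'orientation': array([-3.40869602e-04,  2.26911048e-01,  9.73915070e-01, -8.34613780e-04]), 'wrist_force': array([-0.24960482,  0.32807627,  0.40620401]), 'ft_torque': array([-0.02287058,  0.01066532, -0.00741744]), 'grip_force': 0.0, 'finger_gap': 0.08539212370450827}
scene {'camera_matrix': array([[379.42623123,   0.        , 288.62825808],
       [  0.        , 379.42623123, 206.36267172],
       [  0.        ,   0.        ,   1.        ]]), 'pose': array([[ 0.79410498,  0.37493881, -0.47834943,  0.05253803],
       [-0.60761744,  0.5079872 , -0.6105326 , -0.63590516],
       [ 0.01408302,  0.77548043,  0.63121452,  0.68138553],
       [ 0.        ,  0.        ,  0.        ,  1.        ]])}
top {'camera_matrix': array([[390.95290564,   0.        , 282.74240466],
       [  0.        , 390.95290564, 209.61807521],
       [  0.        ,   0.        ,   1.        ]]), 'pose': array([[-0.02976634,  0.9797793 , -0.19785471,  0.34409685],
       [-0.99955081, -0.02848719,  0.0093089 , -0.00704742],
       [ 0.00348435,  0.19804293,  0.98018715,  1.06354231],
       [ 0.        ,  0.        ,  0.        ,  1.        ]])}
```

View pics/scene0.png

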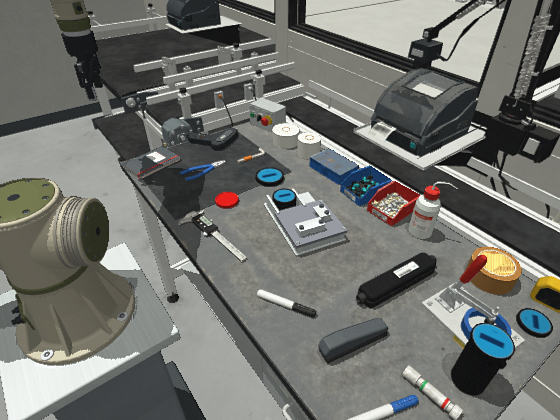

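View pics/top0.png

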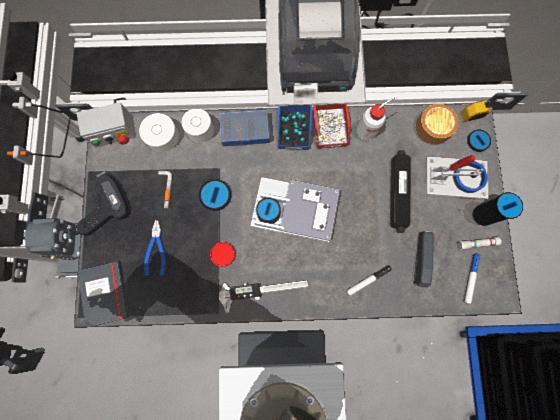

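The blue-topped candidates in the top view are at (268,210) on the fixture, (215,195) loose and larger, (479,140) and (510,205). There is also a red one at (222,254). The lid on the fixture at (268,210) fits: it isn't red, it is smaller than the loose lid at (215,195), and it stands on the stack. I'll confirm it in an enlarged crop and measure it.

```bash
cat > h.py <<'E'
import numpy as np, cv2
from workcell import imaging
def ray(n,uv,P=None):
    P=P or imaging.camera_params(n); K=P["camera_matrix"]; T=P["pose"]
    a=np.array([(uv[0]-K[0,2])/K[0,0],(uv[1]-K[1,2])/K[1,1]])
    if n=="wrist":
        r=np.hypot(*a); a=a/r*np.sin(r) if r>1e-9 else a; d=np.array([a[0],-a[1],-np.cos(r)])
    else: d=np.array([a[0],-a[1],-1])
    return T[:3,3],T[:3,:3]@(d/np.linalg.norm(d))
def onplane(n,uv,z,P=None):
    o,d=ray(n,uv,P); return o+d*(z-o[2])/d[2]
def tri(a,b):
    (o1,d1),(o2,d2)=a,b
    s=np.linalg.lstsq(np.c_[d1,-d2],o2-o1,rcond=None)[0]
    p,q=o1+s[0]*d1,o2+s[1]*d2; return (p+q)/2,np.linalg.norm(p-q)
def blue(im):
    h=cv2.cvtColor(im,cv2.COLOR_RGB2HSV); return cv2.inRange(h,(95,130,120),(112,255,255))
E
python3 - <<'E'
from h import *
A={n:cv2.imread(f"pics/{n}0.png")[:,:,::-1].copy() for n in("scene","top")}
c={}
for n in A:
    cs,_=cv2.findContours(blue(A[n]),0,2)
    for k in cs:
        if cv2.contourArea(k)>120 and len(k)>5:
            e=cv2.fitEllipse(cv2.convexHull(k)); print(n,np.round(e[0],1),np.round(e[1],1),cv2.contourArea(k), np.round(onplane(n,e[0],.05),3))
a=cv2.resize(A["top"][165:250,190:350],None,fx=4.8,fy=4.8,interpolation=2)
b=cv2.resize(A["scene"][175:265,240:360],None,fx=5,fy=5,interpolation=2)[:,:]
out=np.zeros((600,800,3),np.uint8); 
a=cv2.resize(a,(565,300)); b=cv2.resize(b,(400,300)); out[:300,:565]=a; out[300:,:400]=b
cv2.imwrite("pics/c1.png",out[:,:,::-1])
E
```

```text
scene [402.  403.1] [11.1 33.2] 202.5 [ 0.372 -0.534  0.05 ]
scene [492.5 340.5] [27.4 43.3] 898.0 [ 0.596 -0.562  0.05 ]
scene [534.9 321. ] [18.5 32.3] 443.5 [ 0.702 -0.59   0.05 ]
scene [283.9 195.3] [12.  20.1] 174.0 [0.55  0.021 0.05 ]
scene [269.2 174.7] [13.3 23.4] 224.5 [0.574 0.125 0.05 ]
top [476.4 376.4] [  7.4 135.8] 475.5 [ 0.12  -0.476  0.05 ]
top [506.8 330.1] [ 10.4 116.3] 569.0 [ 0.226 -0.566  0.05 ]
top [153.7 253. ] [17.5 34.4] 146.0 [0.444 0.32  0.05 ]
top [267.6 209. ] [20.4 20.8] 313.0 [0.551 0.023 0.05 ]
top [509.5 205.1] [22.8 25.9] 433.0 [ 0.543 -0.619  0.05 ]
top [214.1 194. ] [25.4 27.1] 511.0 [0.597 0.165 0.05 ]
top [479.4 139.5] [17.6 20.1] 259.0 [ 0.73  -0.563  0.05 ]
```

View pics/c1.png

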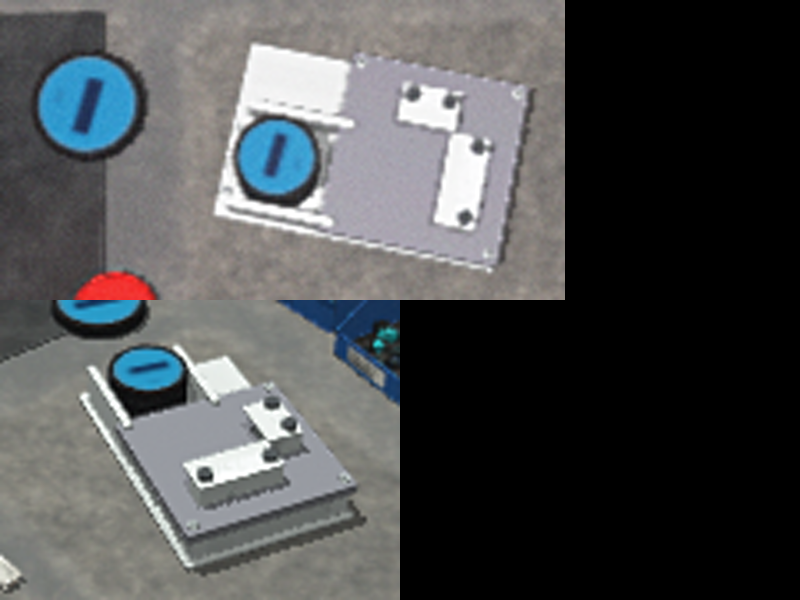

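The crop confirms it: the lid on the fixture, between the rails, is the smaller blue one. In it the rails, the grey shelf, the end stop (right) and the side stop (upper) are all visible. Next I'll estimate the fixture yaw and go above for a close look.

```bash
cat >> h.py <<'E'
def delta(p,yaw):
    "shift (tool axes, mm) and turn about tool z to reach p with tool y at world yaw, tool z down"
    from scipy.spatial.transform import Rotation as R
    from workcell import telemetry
    s=telemetry.get_state(); q=s["orientation"]; M=R.from_quat([q[1],q[2],q[3],q[0]])
    y=np.array([np.cos(yaw),np.sin(yaw),0]); z=np.array([0,0,-1.]); x=np.cross(y,z)
    W=R.from_matrix(np.c_[x,y,z])
    return np.round(M.inv().apply(np.array(p)-s["tcp_pos"])*1e3,1), np.round((M.inv()*W).as_rotvec(),4)
E
python3 - <<'E'
from h import *
s=160/565
P=[np.array([190+u*s,165+v*300/565*s*565/300]) for u,v in((357,55),(530,88),(493,268))]
Q=[onplane("top",p,.037) for p in P]; print(np.round(Q,3))
ex=Q[1]-Q[0]; ey=Q[1]-Q[2]; print(np.linalg.norm(ex),np.linalg.norm(ey),np.arctan2(ex[1],ex[0])+np.pi/2,np.arctan2(ey[1],ey[0]))
print(delta([.53,0,.24],-.2))
E
```

```text
[[ 0.631 -0.042  0.037]
 [ 0.601 -0.174  0.037]
 [ 0.464 -0.138  0.037]]
0.13509930222395697 0.14216199085491776 -0.2240326143163729 -0.25446944430419255
(array([-475.5, -340.3,   -9.1]), array([-1.500e-03,  9.000e-04,  1.313e+00]))
```

>>> {"name": "step_arm", "arguments": {
  "moves": [
    [[-30, -21, 0], [0, 0, 0.11], 60],
    [[-60, -42, 0], [0, 0, 0.22], 30],
    [[-90, -64, 0], [0, 0, 0.33], 0],
    [[-120, -86, 0], [0, 0, 0.44], 0],
    [[-150, -107, 0], [0, 0, 0.55], 0],
    [[-180, -129, 0], [0, 0, 0.66], 0],
    [[-210, -150, 0], [0, 0, 0.77], 0],
    [[-240, -171, 0], [0, 0, 0.88], 0]
  ],
  "grip_force": 20
}}

```text
clock: 0.77
tcp_pos: [0.394, 0.2546, 0.2311]
orientation: [-0.0, 0.622, 0.783, -0.0]
wrist_force: [0.4, 0.1, 0.0]
finger_gap: 0.0002
grip_force: 0.0
```

```bash
python3 -c "
from h import *
print(delta([.52,.0,.24],-.24))"
```

```text
(array([-276.5,   65.2,   -8.9]), array([-3.000e-04,  1.000e-04,  4.678e-01]))
```

>>> {"name": "step_arm", "arguments": {
  "moves": [
    [[-35, 8, -1], [0, 0, 0.06], 0],
    [[-70, 16, -2], [0, 0, 0.12], 0],
    [[-105, 24, -3], [0, 0, 0.18], 0],
    [[-140, 32, -4], [0, 0, 0.24], 0],
    [[-175, 40, -5], [0, 0, 0.3], 0],
    [[-210, 48, -6], [0, 0, 0.36], 0],
    [[-245, 56, -8], [0, 0, 0.42], 0],
    [[-276, 65, -9], [0, 0, 0.468], 0]
  ]
}}

```text
clock: 1.43
tcp_pos: [0.5211, 0.0007, 0.2401]
orientation: [-0.0, 0.786, 0.618, -0.0]
wrist_force: [1.1, 1.3, -0.7]
finger_gap: 0.0001
grip_force: 0.0
```

Run:
```python
from h import *
from workcell import telemetry
import pickle
P=imaging.camera_params("wrist"); im=imaging.read_camera("wrist"); cv2.imwrite("pics/w1.png",im[:,:,::-1])
pickle.dump(P,open("w1.pkl","wb")); s=telemetry.get_state(); print(P,s["tcp_pos"],s["joint_pos"],s["clock"])
```

```text
{'camera_matrix': array([[325.1922621 ,   0.        , 282.14530079],
       [  0.        , 325.1922621 , 210.5015591 ],
       [  0.        ,   0.        ,   1.        ]]), 'pose': array([[ 0.97149144,  0.22649556,  0.07002955,  0.53678474],
       [-0.23706124,  0.9312256 ,  0.27680472,  0.07149004],
       [-0.00251827, -0.28551471,  0.95837102,  0.38345112],
       [ 0.        ,  0.        ,  0.        ,  1.        ]])} [ 0.5244996  -0.00371562  0.23986041] [-0.15852661  0.21049559 -0.06941897  1.28804699 -0.00289708  1.6566384 ] 1.4833
```

View pics/w1.png

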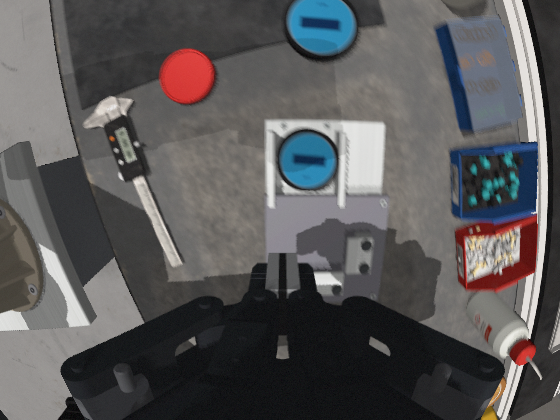

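Wrist view: the top lid is at (308,160) between the rails, the shelf's near edge runs from (264,196) to (388,196), and the side stop is around (360,250). Now to measure yaw and centre.

Run:
```python
from h import *
import pickle
P=pickle.load(open("w1.pkl","rb")); im=cv2.imread("pics/w1.png")[:,:,::-1].copy()
for k in cv2.findContours(blue(im),0,2)[0]:
    if cv2.contourArea(k)>800:
        e=cv2.fitEllipse(cv2.convexHull(k)); print(np.round(e[0],1),np.round(e[1],1))
        if abs(e[0][0]-308)<15 and abs(e[0][1]-160)<15: c=e[0]
t=ray("top",(267.6,209)); s=ray("scene",(283.9,195.3)); w=ray("wrist",c,P)
for a,b in((t,s),(t,w),(s,w)): print("lid top",np.round(tri(a,b),4) if 0 else [np.round(v,4) for v in tri(a,b)])
A,B=[onplane("wrist",p,.037,P) for p in((264.5,196),(388,196))]
d=B-A; print("near edge",A,B,np.linalg.norm(d),np.arctan2(d[1],d[0]))
# local edges: rows of left shelf edge, base edges
g=cv2.cvtColor(im,cv2.COLOR_RGB2GRAY)
cv2.imwrite("pics/w1c.png",cv2.resize(im[110:310,250:400],None,fx=4,fy=3,interpolation=cv2.INTER_CUBIC)[:,:,::-1])
```

```text
[307.7 160.4] [52.2 53.8]
[321.2  23. ] [57.7 66.3]
lid top [array([0.552 , 0.0234, 0.0472]), np.float64(0.0001)]
lid top [array([0.5502, 0.0228, 0.0579]), np.float64(0.0008)]
lid top [array([0.5507, 0.0213, 0.0491]), np.float64(0.0005)]
near edge [ 0.49656817 -0.00783618  0.037     ] [ 0.63247159 -0.04030296  0.037     ] 0.13972770887358343 -0.23450080035240847
```

View pics/w1c.png

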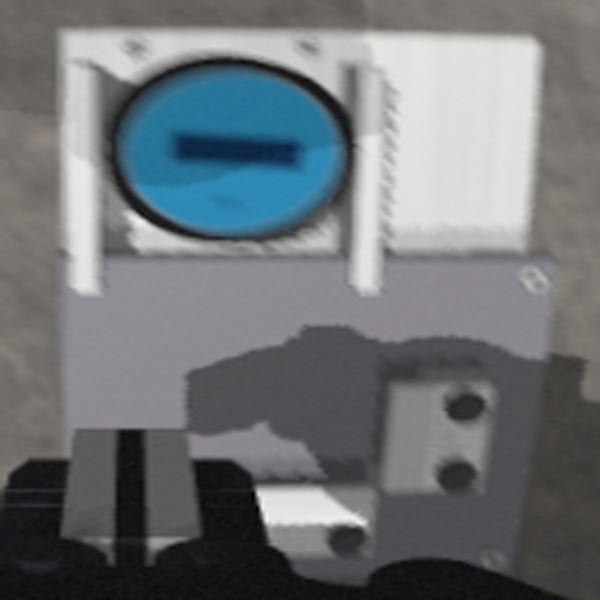

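Run:
```python
from h import *
import pickle
P=pickle.load(open("w1.pkl","rb"))
def seg(n,a,b,z):
    A,B=[onplane("wrist",(250+u/4,110+v/3),z,P) for u,v in(a,b)]; d=B-A
    print(n,np.round(A,4),np.round(B,4),round(np.linalg.norm(d),4),round(np.arctan2(d[1],d[0]),4)); return A,B
seg("left shelf +1.571",(62,256),(68,430),.037)
seg("right shelf",(550,258),(520,545),.037)
seg("left rail inner",(99,65),(103,292),.042)
seg("right rail inner",(355,70),(357,292),.042)
a,b=seg("rail ends",(93,294),(370,292),.042)
seg("near edge",(62,256),(550,258),.037)
seg("base back",(60,32),(540,36),.006)
c=np.array([.551,.0222])
for y in(-.235,-.245,-.255):
    ey=np.array([np.cos(y),np.sin(y)]);ex=np.array([-ey[1]*-1,-ey[0]]) 
    o=c+.07*ex
    print(y,[np.round(((p[:2]-o)@ex*1e3,(p[:2]-o)@ey*1e3),1) for p in(a,b)])
print(delta([.551,.0222,.1],-.235))
```

```text
left shelf +1.571 [ 0.4978 -0.0074  0.037 ] [ 0.482 -0.075  0.037] 0.0695 -1.801
right shelf [ 0.6319 -0.0402  0.037 ] [ 0.6068 -0.1625  0.037 ] 0.1249 -1.7733
left rail inner [0.5247 0.0579 0.042 ] [ 0.5059 -0.022   0.042 ] 0.082 -1.8015
right rail inner [0.5897 0.041  0.042 ] [ 0.5739 -0.0385  0.042 ] 0.0811 -1.767
rail ends [ 0.5031 -0.0221  0.042 ] [ 0.5775 -0.0393  0.042 ] 0.0764 -0.2282
near edge [ 0.4978 -0.0074  0.037 ] [ 0.6319 -0.0402  0.037 ] 0.138 -0.2399
base back [0.5156 0.0716 0.006 ] [0.6534 0.0399 0.006 ] 0.1414 -0.2261
-0.235 [array([-15.8, -36.3]), array([-16.3,  40.1])]
-0.245 [array([-15.4, -35.8]), array([-16.7,  40.6])]
-0.255 [array([-15.1, -35.2]), array([-17.1,  41.1])]
(array([ 31.9,  19. , 139.8]), array([ 0.0031,  0.0027, -0.0094]))
```

```bash
python3 -c "
from h import *
print(delta([.5644,.0776,.11],-.225))"
```

```text
(array([ 88.9,  18.6, 129.7]), array([ 0.003 ,  0.0027, -0.0194]))
```

>>> {"name": "step_arm", "arguments": {
  "moves": [
    [[30, 6, 30], [0, 0, 0.005], 0],
    [[60, 12, 60], [0, 0, 0.01], 0],
    [[88, 18, 90], [0, 0, 0.015], 0],
    [[89, 18, 115], [0, 0, 0.015], 0],
    [[89, 18, 130], [0, 0, 0.015], 0],
    [[89, 18, 130], [0, 0, 0.015], 0],
    [[89, 18, 130], [0, 0, 0.015], 0]
  ]
}}

```text
clock: 2.07
tcp_pos: [0.5579, 0.0855, 0.1093]
orientation: [-0.001, 0.79, 0.614, -0.001]
wrist_force: [0.3, 0.3, -0.3]
finger_gap: -0.0
grip_force: 0.0
```

Run:
```python
from h import *
from workcell import telemetry
print(delta([.5644,.0776,.044],-.225))
P=imaging.camera_params("wrist"); im=imaging.read_camera("wrist"); cv2.imwrite("pics/w2.png",im[:,:,::-1])
```

```text
(array([-6. ,  8.5, 65.3]), array([-0.003 ,  0.0007, -0.0245]))
```

View pics/w2.png

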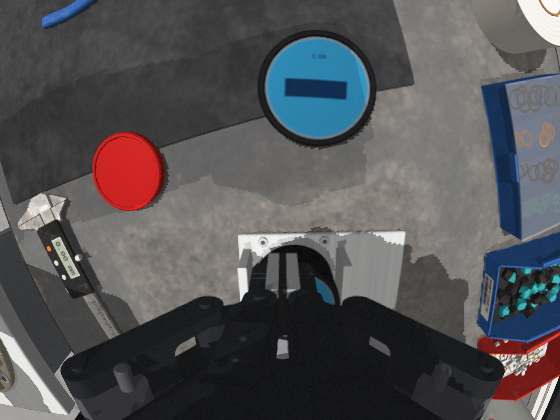

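>>> {"name": "step_arm", "arguments": {
  "moves": [
    [[-3, 4, 10], [0, 0, -0.012], 0],
    [[-6, 8.5, 30], [0, 0, -0.025], 0],
    [[-6, 8.5, 40], [0, 0, -0.025], 0],
    [[-6, 8.5, 40], [0, 0, -0.025], 0],
    [[-6, 8.5, 40], [0, 0, -0.025], 0]
  ]
}}

```text
clock: 2.53
tcp_pos: [0.5654, 0.077, 0.0702]
orientation: [-0.0, 0.782, 0.623, -0.0]
wrist_force: [0.3, 0.2, 0.3]
finger_gap: 0.0005
grip_force: 0.0
```

Run:
```python
from h import *
from workcell import telemetry
print(delta([.5644,.0776,.0435],-.225),telemetry.get_state()["wrist_force"])
```

```text
(array([ 0.4, -1.1, 26.7]), array([-0.001 ,  0.0001, -0.0007])) [0.31455105 0.24926767 0.30409883]
```

>>> {"name": "step_arm", "arguments": {
  "moves": [
    [[0, -1, 10], [0, 0, 0], 0],
    [[0, -1, 20], [0, 0, 0], 0],
    [[0, -1, 26.5], [0, 0, 0], 0],
    [[0, -1, 26.5], [0, 0, 0], 0],
    [[-3, -1, 26.5], [0, 0, 0], 0],
    [[-6, -1, 26.5], [0, 0, 0], 0],
    [[-8, -1, 26.5], [0, 0, 0], 0],
    [[-10, -1, 26.5], [0, 0, 0], 0]
  ]
}}

```text
clock: 3.2
tcp_pos: [0.5629, 0.0674, 0.0442]
orientation: [0.0, 0.782, 0.623, 0.0]
wrist_force: [-0.2, -0.3, 0.2]
finger_gap: 0.0
grip_force: 0.0
```

>>> {"name": "step_arm", "arguments": {
  "moves": [
    [[-1, 0, 0], [0, 0, 0], 0],
    [[-2, 0, 0], [0, 0, 0], 0],
    [[-3, 0, 0], [0, 0, 0], 0],
    [[-4, 0, 0], [0, 0, 0], 0],
    [[-5, 0, 0], [0, 0, 0], 0],
    [[-6, 0, 0], [0, 0, 0], 0],
    [[-7, 0, 0], [0, 0, 0], 0],
    [[-8, 0, 0], [0, 0, 0], 0]
  ]
}}

```text
clock: 3.87
tcp_pos: [0.5608, 0.0599, 0.0438]
orientation: [-0.0, 0.782, 0.623, 0.0]
wrist_force: [0.2, 0.4, 0.6]
finger_gap: -0.0002
grip_force: 0.2
```

>>> {"name": "step_arm", "arguments": {
  "moves": [
    [[-1.5, 0, 0], [0, 0, 0], 0],
    [[-3, 0, 0], [0, 0, 0], 0],
    [[-5, 0, 0], [0, 0, 0], 0],
    [[-7, 0, 0], [0, 0, 0], 0],
    [[-9, 0, 0], [0, 0, 0], 0],
    [[-11, 0, 0], [0, 0, 0], 0],
    [[-13, 0, 0], [0, 0, 0], 0],
    [[-15, 0, 0], [0, 0, 0], 0]
  ]
}}

```text
clock: 4.53
tcp_pos: [0.5574, 0.0451, 0.0438]
orientation: [-0.0, 0.782, 0.623, 0.0]
wrist_force: [-0.7, -0.2, -0.7]
finger_gap: 0.0
grip_force: 0.2
```

```bash
cat >> h.py <<'E'
def fix(p,o=(.5515,.021),yaw=-.225):
    ey=np.array([np.cos(yaw),np.sin(yaw)]); ex=np.array([ey[1],-ey[0]]); d=np.array(p[:2])-o
    return np.round((d@ex*1e3-70,d@ey*1e3),1)
def look(fn):
    from workcell import telemetry
    s=telemetry.get_state(); print("tcp",fix(s["tcp_pos"]),s["tcp_pos"][2],"F",np.round(s["wrist_force"],2))
    for n,z in(("top",.0485),("scene",.0485)):
        im=imaging.read_camera(n); cv2.imwrite(f"pics/{fn}{n}.png",im[:,:,::-1])
        for k in cv2.findContours(blue(im),0,2)[0]:
            if cv2.contourArea(k)>60 and len(k)>5:
                e=cv2.fitEllipse(cv2.convexHull(k)); f=fix(onplane(n,e[0],z))
                if -90<f[0]<60 and abs(f[1])<50: print(n,"lid",f,np.round(e[1],1),cv2.contourArea(k))
E
python3 -c "
from h import *
look('a')"
```

```text
tcp [-94.8   0.4] 0.04379636164887894 F [-0.72 -0.24 -0.68]
top lid [-36.3  -6.5] [ 8.9 15.8] 92.0
scene lid [-42.8  -7. ] [ 8.2 18.1] 71.5
```

>>> {"name": "step_arm", "arguments": {
  "moves": [
    [[-2, 0, 0], [0, 0, 0], 0],
    [[-4, 0, 0], [0, 0, 0], 0],
    [[-6, 0, 0], [0, 0, 0], 0],
    [[-8, 0, 0], [0, 0, 0], 0],
    [[-10, 0, 0], [0, 0, 0], 0],
    [[-12, 0, 0], [0, 0, 0], 0],
    [[-14, 0, 0], [0, 0, 0], 0],
    [[-16, 0, 0], [0, 0, 0], 0]
  ]
}}

```text
clock: 5.3
tcp_pos: [0.5539, 0.0295, 0.0438]
orientation: [-0.0, 0.782, 0.623, 0.0]
wrist_force: [0.5, 0.8, 0.3]
finger_gap: -0.0001
grip_force: 0.2
```

>>> {"name": "step_arm", "arguments": {
  "moves": [
    [[-2, 0, 0], [0, 0, 0], 0],
    [[-4, 0, 0], [0, 0, 0], 0],
    [[-6, 0, 0], [0, 0, 0], 0],
    [[-8, 0, 0], [0, 0, 0], 0],
    [[-10, 0, 0], [0, 0, 0], 0],
    [[-12, 0, 0], [0, 0, 0], 0],
    [[-14, 0, 0], [0, 0, 0], 0],
    [[-16, 0, 0], [0, 0, 0], 0]
  ]
}}

```text
clock: 5.97
tcp_pos: [0.5503, 0.014, 0.0438]
orientation: [-0.0, 0.782, 0.623, 0.0]
wrist_force: [-0.2, -0.7, 0.4]
finger_gap: -0.0
grip_force: 0.1
```

>>> {"name": "step_arm", "arguments": {
  "moves": [
    [[-2, 0, 0], [0, 0, 0], 0],
    [[-4, 0, 0], [0, 0, 0], 0],
    [[-6, 0, 0], [0, 0, 0], 0],
    [[-8, 0, 0], [0, 0, 0], 0],
    [[-10, 0, 0], [0, 0, 0], 0],
    [[-12, 0, 0], [0, 0, 0], 0],
    [[-14, 0, 0], [0, 0, 0], 0],
    [[-14, 0, 0], [0, 0, 0], 0]
  ]
}}

```text
clock: 6.63
tcp_pos: [0.5472, 0.0001, 0.0438]
orientation: [0.0, 0.782, 0.623, -0.0]
wrist_force: [-1.0, -0.4, 0.3]
finger_gap: 0.0002
grip_force: 0.0
```

```bash
python3 -c "
from h import *
look('b')
a=cv2.imread('pics/btop.png')[165:250,230:350]; b=cv2.imread('pics/bscene.png')[165:255,240:360]
cv2.imwrite('pics/b.png',np.hstack([cv2.resize(a,(400,300),interpolation=2),cv2.resize(b,(400,300),interpolation=2)]))"
```

```text
tcp [-48.7   0.4] 0.0437985468913482 F [-0.97 -0.43  0.26]
scene lid [ 0.5 -3.2] [12.5 19.8] 98.0
scene lid [-61.1 -18.7] [ 9.7 11.9] 62.0
```

View pics/b.png

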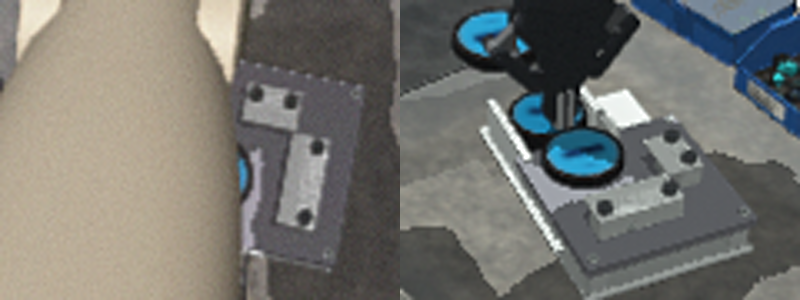

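>>> {"name": "step_arm", "arguments": {
  "moves": [
    [[-2, 0, 0], [0, 0, 0], 0],
    [[-4, 0, 0], [0, 0, 0], 0],
    [[-6, 0, 0], [0, 0, 0], 0],
    [[-8, 0, 0], [0, 0, 0], 0],
    [[-10, 0, 0], [0, 0, 0], 0],
    [[-12, 0, 0], [0, 0, 0], 0],
    [[-14, 0, 0], [0, 0, 0], 0],
    [[-15, 0, 1], [0, 0, 0], 0]
  ]
}}

```text
clock: 7.4
tcp_pos: [0.544, -0.0145, 0.0429]
orientation: [0.0, 0.782, 0.623, 0.0]
wrist_force: [-0.4, 0.2, 0.6]
finger_gap: 0.0001
grip_force: 0.2
```

>>> {"name": "step_arm", "arguments": {
  "moves": [
    [[-1, 0, 1], [0, 0, 0], 0],
    [[-2, 0, 1], [0, 0, 0], 0],
    [[-3, 0, 1], [0, 0, 0], 0],
    [[-4, 0, 1], [0, 0, 0], 0]
  ]
}}

```text
clock: 7.73
tcp_pos: [0.5429, -0.0181, 0.0417]
orientation: [-0.0, 0.782, 0.623, -0.0]
wrist_force: [0.6, 0.7, 0.3]
finger_gap: 0.0002
grip_force: 0.1
```

>>> {"name": "step_arm", "arguments": {
  "moves": [
    [[-1, 0, 0], [0, 0, 0], 0],
    [[-2, 0, 0], [0, 0, 0], 0],
    [[-3, 0, 0], [0, 0, 0], 0],
    [[-3, 0, 0], [0, 0, 0], 0]
  ]
}}

```text
clock: 8.07
tcp_pos: [0.5423, -0.0211, 0.0418]
orientation: [0.0, 0.782, 0.623, 0.0]
wrist_force: [-0.4, -0.2, 0.4]
finger_gap: -0.0005
grip_force: 0.0
```

>>> {"name": "step_arm", "arguments": {
  "moves": [
    [[-1, 0, 0], [0, 0, 0], 0],
    [[-2, 0, 0], [0, 0, 0], 0],
    [[-3, 0, 0], [0, 0, 0], 0],
    [[-3, 0, 0], [0, 0, 0], 0]
  ]
}}

```text
clock: 8.4
tcp_pos: [0.5417, -0.024, 0.0418]
orientation: [0.0, 0.782, 0.623, 0.0]
wrist_force: [-0.1, -0.2, -0.5]
finger_gap: -0.0001
grip_force: 0.0
```

>>> {"name": "step_arm", "arguments": {
  "moves": [
    [[-1, 0, 0], [0, 0, 0], 0],
    [[-2, 0, 0], [0, 0, 0], 0],
    [[-3, 0, 0], [0, 0, 0], 0],
    [[-3, 0, 0], [0, 0, 0], 0]
  ]
}}

```text
clock: 8.73
tcp_pos: [0.5409, -0.027, 0.0418]
orientation: [0.0, 0.782, 0.623, -0.0]
wrist_force: [0.3, 0.3, 0.5]
finger_gap: -0.0
grip_force: 0.0
```

>>> {"name": "step_arm", "arguments": {
  "moves": [
    [[-1, 0, 0], [0, 0, 0], 0],
    [[-2, 0, 0], [0, 0, 0], 0],
    [[-3, 0, 0], [0, 0, 0], 0],
    [[-3, 0, 0], [0, 0, 0], 0]
  ]
}}

```text
clock: 9.07
tcp_pos: [0.5404, -0.0292, 0.0418]
orientation: [-0.0, 0.782, 0.623, 0.001]
wrist_force: [0.7, 4.2, -0.0]
finger_gap: 0.0003
grip_force: 2.1
```

>>> {"name": "step_arm", "arguments": {
  "moves": [
    [[-1, 0, 0], [0, 0, 0], 0],
    [[-2, 0, 0], [0, 0, 0], 0],
    [[-3, 0, 0], [0, 0, 0], 0],
    [[-3, 0, 0], [0, 0, 0], 0]
  ]
}}

```text
clock: 9.4
tcp_pos: [0.5396, -0.0327, 0.0418]
orientation: [-0.0, 0.782, 0.623, 0.0]
wrist_force: [0.5, 4.2, 0.7]
finger_gap: -0.0
grip_force: 2.0
```

>>> {"name": "step_arm", "arguments": {
  "moves": [
    [[-0.5, 0, 0], [0, 0, 0], 0],
    [[-1, 0, 0], [0, 0, 0], 0],
    [[-1.5, 0, 0], [0, 0, 0], 0],
    [[-1.5, 0, 0], [0, 0, 0], 0]
  ]
}}

```text
clock: 9.73
tcp_pos: [0.5393, -0.0342, 0.0418]
orientation: [-0.0, 0.782, 0.623, 0.0]
wrist_force: [1.4, 3.9, -0.1]
finger_gap: -0.0001
grip_force: 2.0
```

>>> {"name": "step_arm", "arguments": {
  "moves": [
    [[-0.5, 0, 0], [0, 0, 0], 0],
    [[-1, 0, 0], [0, 0, 0], 0],
    [[-1, 0, 0], [0, 0, 0], 0]
  ]
}}

```text
clock: 9.98
tcp_pos: [0.5391, -0.0352, 0.0418]
orientation: [-0.0, 0.782, 0.623, 0.0]
wrist_force: [1.3, 4.2, 0.0]
finger_gap: 0.0004
grip_force: 2.0
```

>>> {"name": "step_arm", "arguments": {
  "moves": [
    [[-0.5, 0, 0], [0, 0, 0], 0],
    [[-0.5, 0, 0], [0, 0, 0], 0]
  ]
}}

```text
clock: 10.15
tcp_pos: [0.539, -0.0356, 0.0418]
orientation: [0.0, 0.782, 0.623, 0.0]
wrist_force: [0.5, 4.7, 0.2]
finger_gap: -0.0
grip_force: 2.0
```

>>> {"name": "step_arm", "arguments": {
  "moves": [
    [[-0.5, 0, 0], [0, 0, 0], 0],
    [[-0.5, 0, 0], [0, 0, 0], 0]
  ]
}}

```text
clock: 10.32
tcp_pos: [0.5389, -0.0358, 0.0418]
orientation: [-0.0, 0.782, 0.623, 0.0]
wrist_force: [0.9, 5.0, 0.1]
finger_gap: 0.0
grip_force: 2.7
```

>>> {"name": "step_arm", "arguments": {
  "moves": [
    [[-0.5, 0, 0], [0, 0, 0], 0],
    [[-0.5, 0, 0], [0, 0, 0], 0]
  ]
}}

```text
clock: 10.48
tcp_pos: [0.5389, -0.0359, 0.0418]
orientation: [-0.0, 0.782, 0.623, 0.001]
wrist_force: [1.2, 7.2, 0.5]
finger_gap: 0.0001
grip_force: 3.4
```

>>> {"name": "step_arm", "arguments": {
  "moves": [
    [[3, 0, 0], [0, 0, 0], 0],
    [[8, 0, 0], [0, 0, 0], 0],
    [[14, 0, 0], [0, 0, 0], 0],
    [[16, 0, -20], [0, 0, 0], 0],
    [[16, 0, -50], [0, 0, 0], 0],
    [[16, -35, -60], [0, 0, 0], 0],
    [[16, -62, -60], [0, 0, 0], 0],
    [[16, -62, -60], [0, 0, 0], 0]
  ]
}}

```text
clock: 11.15
tcp_pos: [0.4765, -0.0058, 0.1018]
orientation: [-0.002, 0.782, 0.624, -0.002]
wrist_force: [-0.7, -0.1, -0.5]
finger_gap: 0.0002
grip_force: 0.0
```

Run:
```python
from h import *
print(fix([.5389,-.0359])); look('c')
P=imaging.camera_params("wrist"); im=imaging.read_camera("wrist"); cv2.imwrite("pics/cw.png",im[:,:,::-1])
for k in cv2.findContours(blue(im),0,2)[0]:
    if cv2.contourArea(k)>300:
        e=cv2.fitEllipse(cv2.convexHull(k)); print("wrist",np.round(e[0],1),np.round(e[1],1),fix(onplane("wrist",e[0],.048,P)))
a=cv2.imread('pics/ctop.png')[165:250,230:350]; b=cv2.imread('pics/cscene.png')[165:255,240:360]
cv2.imwrite('pics/c.png',np.vstack([np.hstack([cv2.resize(a,(400,300),interpolation=2),cv2.resize(b,(400,300),interpolation=2)]),np.hstack([cv2.resize(im[:,:,::-1],(400,300)),np.zeros((300,400,3),np.uint8)])]))
```

```text
[-11.7   0.4]
tcp [-27.2 -67.1] 0.10181916658082653 F [-0.72 -0.07 -0.54]
scene lid [-58.   -6.6] [12.  20.1] 174.0
wrist [374.9 160.8] [78.1 82. ] [-73.3  -6.2]
```

View pics/c.png

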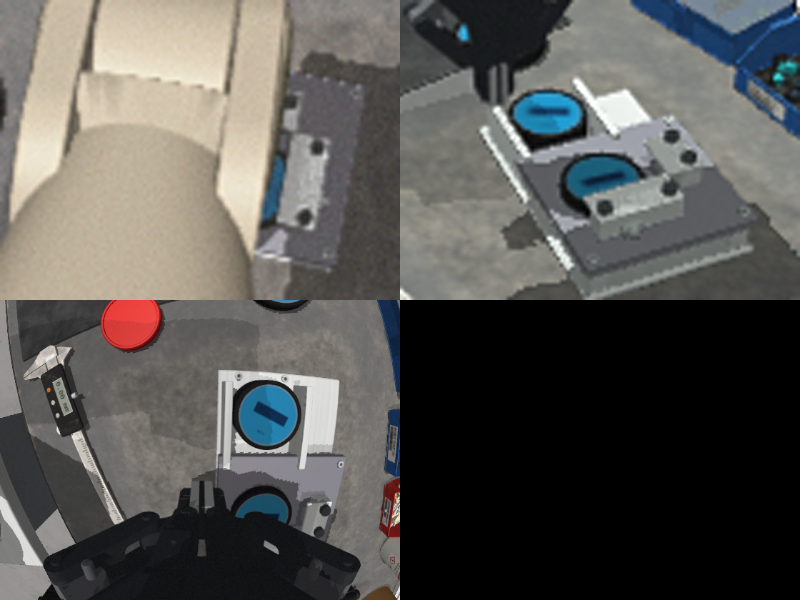

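>>> {"name": "step_arm", "arguments": {
  "moves": [
    [[-20, 0, 0], [0, 0, 0], 0],
    [[-45, 0, 0], [0, 0, 0], 0],
    [[-57, 0, 10], [0, 0, 0], 0],
    [[-57, 0, 30], [0, 0, 0], 0],
    [[-57, 0, 48], [0, 0, 0], 0],
    [[-57, 0, 60], [0, 0, 0], 0],
    [[-57, 0, 60], [0, 0, 0], 0],
    [[-57, 0, 60], [0, 0, 0], 0]
  ]
}}

```text
clock: 11.97
tcp_pos: [0.4694, -0.0629, 0.0411]
orientation: [-0.001, 0.782, 0.623, -0.0]
wrist_force: [0.2, 0.6, 0.2]
finger_gap: 0.0001
grip_force: 0.0
```

Run:
```python
from h import *
look('d')
```

```text
tcp [ 30.2 -61.3] 0.04114033618168117 F [0.18 0.58 0.21]
top lid [-71.1  -2.5] [20.1 20.7] 310.0
scene lid [29.9 -0.5] [11.1 20.5] 82.0
```

>>> {"name": "step_arm", "arguments": {
  "moves": [
    [[0, 2, 0], [0, 0, 0], 0],
    [[0, 4, 0], [0, 0, 0], 0],
    [[0, 6, 0], [0, 0, 0], 0],
    [[0, 8, 0], [0, 0, 0], 0],
    [[0, 10, 0], [0, 0, 0], 0],
    [[0, 11, 0], [0, 0, 0], 0],
    [[0, 12, 0], [0, 0, 0], 0],
    [[0, 13, 0], [0, 0, 0], 0]
  ]
}}

```text
clock: 12.73
tcp_pos: [0.4819, -0.0656, 0.0418]
orientation: [-0.0, 0.782, 0.623, 0.0]
wrist_force: [-0.4, -1.2, -0.1]
finger_gap: 0.0003
grip_force: 0.0
```

>>> {"name": "step_arm", "arguments": {
  "moves": [
    [[0, 1, 0], [0, 0, 0], 0],
    [[0, 2, 0], [0, 0, 0], 0],
    [[0, 3, 0], [0, 0, 0], 0],
    [[0, 4, 0], [0, 0, 0], 0],
    [[0, 5, 0], [0, 0, 0], 0],
    [[0, 6, 0], [0, 0, 0], 0]
  ]
}}

```text
clock: 13.23
tcp_pos: [0.4878, -0.0669, 0.0418]
orientation: [-0.0, 0.782, 0.623, 0.0]
wrist_force: [-0.4, -0.4, -0.1]
finger_gap: -0.0
grip_force: 0.0
```

>>> {"name": "step_arm", "arguments": {
  "moves": [
    [[0, 1, 0], [0, 0, 0], 0],
    [[0, 2, 0], [0, 0, 0], 0],
    [[0, 3, 0], [0, 0, 0], 0],
    [[0, 3, 0], [0, 0, 0], 0]
  ]
}}

```text
clock: 13.57
tcp_pos: [0.4908, -0.0677, 0.0418]
orientation: [0.0, 0.782, 0.623, 0.0]
wrist_force: [-1.0, 0.5, -1.1]
finger_gap: 0.0002
grip_force: 0.0
```

Run:
```python
from h import *
look('e')
```

```text
tcp [ 30.  -39.4] 0.04179693021885639 F [-1.05  0.49 -1.1 ]
top lid [-71.2  -2.5] [20.1 20.5] 305.0
```

Contact shows as a reaction in -X, so I keep going 3 mm at a time.

>>> {"name": "step_arm", "arguments": {
  "moves": [
    [[0, 1, 0], [0, 0, 0], 0],
    [[0, 2, 0], [0, 0, 0], 0],
    [[0, 3, 0], [0, 0, 0], 0],
    [[0, 3, 0], [0, 0, 0], 0]
  ]
}}

```text
clock: 14.0
tcp_pos: [0.4938, -0.0683, 0.0418]
orientation: [0.0, 0.782, 0.623, 0.0]
wrist_force: [-0.0, 0.2, -0.1]
finger_gap: 0.0002
grip_force: 0.0
```

>>> {"name": "step_arm", "arguments": {
  "moves": [
    [[0, 1, 0], [0, 0, 0], 0],
    [[0, 2, 0], [0, 0, 0], 0],
    [[0, 3, 0], [0, 0, 0], 0],
    [[0, 3, 0], [0, 0, 0], 0]
  ]
}}

```text
clock: 14.33
tcp_pos: [0.4968, -0.069, 0.0418]
orientation: [0.0, 0.782, 0.623, 0.0]
wrist_force: [0.6, -0.0, 0.5]
finger_gap: -0.0001
grip_force: 0.0
```

>>> {"name": "step_arm", "arguments": {
  "moves": [
    [[0, 1, 0], [0, 0, 0], 0],
    [[0, 2, 0], [0, 0, 0], 0],
    [[0, 3, 0], [0, 0, 0], 0],
    [[0, 3, 0], [0, 0, 0], 0]
  ]
}}

```text
clock: 14.67
tcp_pos: [0.4997, -0.0697, 0.0418]
orientation: [0.0, 0.782, 0.623, 0.0]
wrist_force: [-0.1, -0.4, -0.0]
finger_gap: -0.0003
grip_force: 0.0
```

>>> {"name": "step_arm", "arguments": {
  "moves": [
    [[0, 1, 0], [0, 0, 0], 0],
    [[0, 2, 0], [0, 0, 0], 0],
    [[0, 3, 0], [0, 0, 0], 0],
    [[0, 3, 0], [0, 0, 0], 0]
  ]
}}

```text
clock: 15.0
tcp_pos: [0.5026, -0.0704, 0.0418]
orientation: [0.0, 0.782, 0.623, 0.0]
wrist_force: [1.0, 0.5, 0.5]
finger_gap: -0.0002
grip_force: 0.0
```

>>> {"name": "step_arm", "arguments": {
  "moves": [
    [[0, 1, 0], [0, 0, 0], 0],
    [[0, 2, 0], [0, 0, 0], 0],
    [[0, 3, 0], [0, 0, 0], 0],
    [[0, 3, 0], [0, 0, 0], 0]
  ]
}}

```text
clock: 15.33
tcp_pos: [0.5051, -0.0709, 0.0417]
orientation: [-0.0, 0.782, 0.623, -0.0]
wrist_force: [-1.1, -0.7, 0.3]
finger_gap: 0.0003
grip_force: 0.3
```

Run:
```python
from h import *
look('f')
b=cv2.imread('pics/fscene.png')[165:255,240:360]
cv2.imwrite('pics/f.png',cv2.resize(b,(800,600),interpolation=2))
```

```text
tcp [ 29.9 -24.7] 0.04170783528543823 F [-1.05 -0.69  0.33]
top lid [-72.5  -2.4] [18.9 20.4] 279.0
```

View pics/f.png

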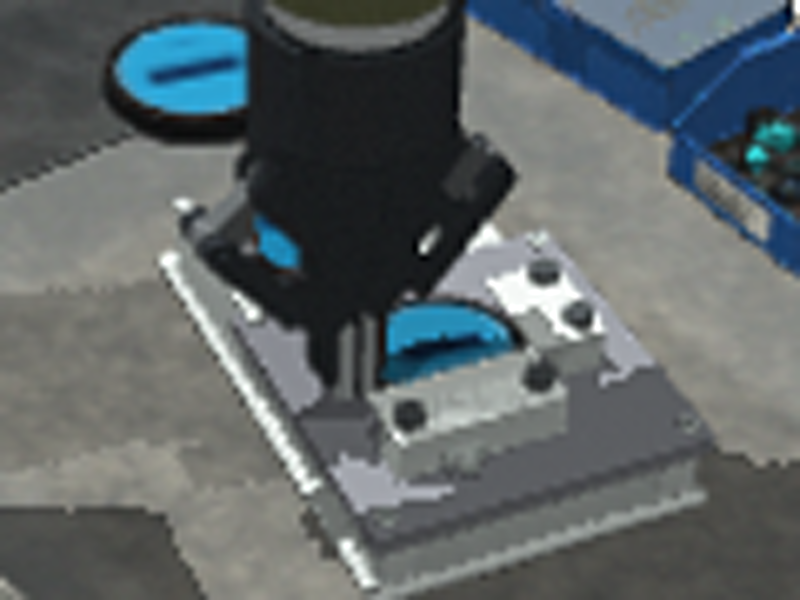

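The lid is right at the side stop, and the fingers are clear of the lip.

>>> {"name": "step_arm", "arguments": {
  "moves": [
    [[0, 1, 0], [0, 0, 0], 0],
    [[0, 2, 0], [0, 0, 0], 0],
    [[0, 2, 0], [0, 0, 0], 0]
  ]
}}

```text
clock: 15.68
tcp_pos: [0.5054, -0.071, 0.0416]
orientation: [-0.001, 0.782, 0.623, -0.001]
wrist_force: [-5.1, 0.7, 5.1]
finger_gap: -0.0
grip_force: 3.9
```

>>> {"name": "step_arm", "arguments": {
  "moves": [
    [[0, 1, 0], [0, 0, 0], 0],
    [[0, 2, 0], [0, 0, 0], 0],
    [[0, 2, 0], [0, 0, 0], 0]
  ]
}}

```text
clock: 15.93
tcp_pos: [0.5066, -0.0711, 0.0415]
orientation: [-0.002, 0.782, 0.623, -0.001]
wrist_force: [-7.5, 1.9, 7.2]
finger_gap: -0.0003
grip_force: 5.2
```

>>> {"name": "step_arm", "arguments": {
  "moves": [
    [[0, 1, 0], [0, 0, 0], 0],
    [[0, 2, 0], [0, 0, 0], 0],
    [[0, 2, 0], [0, 0, 0], 0]
  ]
}}

```text
clock: 16.18
tcp_pos: [0.5085, -0.0715, 0.0415]
orientation: [-0.002, 0.782, 0.623, -0.001]
wrist_force: [-8.0, 2.1, 6.6]
finger_gap: 0.0003
grip_force: 5.1
```

>>> {"name": "step_arm", "arguments": {
  "moves": [
    [[0, 0.5, 0], [0, 0, 0], 0],
    [[0, 1, 0], [0, 0, 0], 0],
    [[0, 1, 0], [0, 0, 0], 0]
  ]
}}

```text
clock: 16.43
tcp_pos: [0.5094, -0.0717, 0.0416]
orientation: [-0.002, 0.782, 0.623, -0.001]
wrist_force: [-7.6, 1.3, 7.4]
finger_gap: 0.0002
grip_force: 5.2
```

>>> {"name": "step_arm", "arguments": {
  "moves": [
    [[0, 0.5, 0], [0, 0, 0], 0],
    [[0, 1, 0], [0, 0, 0], 0],
    [[0, 1, 0], [0, 0, 0], 0]
  ]
}}

```text
clock: 16.68
tcp_pos: [0.5104, -0.0719, 0.0415]
orientation: [-0.002, 0.782, 0.623, -0.001]
wrist_force: [-7.5, 2.0, 7.3]
finger_gap: 0.0003
grip_force: 5.2
```

>>> {"name": "step_arm", "arguments": {
  "moves": [
    [[0, 0.5, 0], [0, 0, 0], 0],
    [[0, 1, 0], [0, 0, 0], 0],
    [[0, 1, 0], [0, 0, 0], 0]
  ]
}}

```text
clock: 16.93
tcp_pos: [0.5114, -0.0721, 0.0415]
orientation: [-0.002, 0.782, 0.623, -0.001]
wrist_force: [-9.2, 1.5, 7.5]
finger_gap: -0.0
grip_force: 5.2
```

>>> {"name": "step_arm", "arguments": {
  "moves": [
    [[0, 0.5, 0], [0, 0, 0], 0],
    [[0, 0.5, 0], [0, 0, 0], 0]
  ]
}}

```text
clock: 17.1
tcp_pos: [0.5118, -0.0723, 0.0415]
orientation: [-0.002, 0.782, 0.623, -0.001]
wrist_force: [-7.8, 1.9, 6.8]
finger_gap: -0.0004
grip_force: 5.3
```

>>> {"name": "step_arm", "arguments": {
  "moves": [
    [[0, 0.5, 0], [0, 0, 0], 0],
    [[0, 0.5, 0], [0, 0, 0], 0]
  ]
}}

```text
clock: 17.27
tcp_pos: [0.5123, -0.0724, 0.0416]
orientation: [-0.002, 0.782, 0.623, -0.001]
wrist_force: [-8.0, 2.6, 6.8]
finger_gap: 0.0001
grip_force: 5.3
```

>>> {"name": "step_arm", "arguments": {
  "moves": [
    [[0, 0.5, 0], [0, 0, 0], 0],
    [[0, 0.5, 0], [0, 0, 0], 0]
  ]
}}

```text
clock: 17.43
tcp_pos: [0.5128, -0.0725, 0.0416]
orientation: [-0.002, 0.782, 0.623, -0.001]
wrist_force: [-7.7, 1.2, 6.2]
finger_gap: 0.0001
grip_force: 5.3
```

>>> {"name": "step_arm", "arguments": {
  "moves": [
    [[0, 0.5, 0], [0, 0, 0], 0],
    [[0, 0.5, 0], [0, 0, 0], 0]
  ]
}}

```text
clock: 17.6
tcp_pos: [0.5132, -0.0726, 0.0416]
orientation: [-0.002, 0.782, 0.623, -0.001]
wrist_force: [-7.2, 1.7, 7.3]
finger_gap: 0.0001
grip_force: 5.3
```

>>> {"name": "step_arm", "arguments": {
  "moves": [
    [[0, 0.5, 0], [0, 0, 0], 0],
    [[0, 0.5, 0], [0, 0, 0], 0]
  ]
}}

```text
clock: 17.77
tcp_pos: [0.5133, -0.0726, 0.0415]
orientation: [-0.002, 0.782, 0.623, -0.002]
wrist_force: [-9.5, 2.7, 7.8]
finger_gap: 0.0
grip_force: 6.0
```

>>> {"name": "step_arm", "arguments": {
  "moves": [
    [[0, 0.5, 0], [0, 0, 0], 0],
    [[0, 0.5, 0], [0, 0, 0], 0]
  ]
}}

```text
clock: 17.93
tcp_pos: [0.5133, -0.0726, 0.0415]
orientation: [-0.003, 0.782, 0.623, -0.002]
wrist_force: [-9.7, 2.8, 9.6]
finger_gap: 0.0
grip_force: 6.7
```

Rigid stall, so the side pin is home. Now I'll back off in -y and then lift away to check.

>>> {"name": "step_arm", "arguments": {
  "moves": [
    [[0, -3, 0], [0, 0, 0], 0],
    [[0, -8, 0], [0, 0, 0], 0],
    [[0, -18, 0], [0, 0, 0], 0],
    [[0, -35, 0], [0, 0, 0], 0],
    [[0, -40, -20], [0, 0, 0], 0],
    [[0, -40, -55], [0, 0, 0], 0],
    [[30, -60, -90], [0, 0, 0], 0],
    [[60, -60, -100], [0, 0, 0], 0]
  ]
}}

```text
clock: 18.6
tcp_pos: [0.4713, -0.0028, 0.1448]
orientation: [0.001, 0.783, 0.622, 0.001]
wrist_force: [0.4, 0.3, 0.3]
finger_gap: -0.0002
grip_force: 0.0
```

>>> {"name": "step_arm", "arguments": {
  "moves": [
    [[40, -20, -20], [0, 0, 0], 0],
    [[80, -40, -40], [0, 0, 0], 0],
    [[110, -40, -50], [0, 0, 0], 0],
    [[130, -40, -50], [0, 0, 0], 0],
    [[130, -40, -50], [0, 0, 0], 0],
    [[130, -40, -50], [0, 0, 0], 0]
  ]
}}

```text
clock: 19.1
tcp_pos: [0.4617, 0.135, 0.192]
orientation: [0.0, 0.781, 0.624, 0.0]
wrist_force: [-0.1, -0.5, 0.5]
finger_gap: -0.0002
grip_force: 0.0
```

Run:
```python
from h import *
look('g')
a=cv2.imread('pics/gtop.png')[165:250,230:350]; b=cv2.imread('pics/gscene.png')[165:255,240:360]
cv2.imwrite('pics/g.png',np.hstack([cv2.resize(a,(400,300),interpolation=2),cv2.resize(b,(400,300),interpolation=2)]))
```

```text
tcp [-161.1 -113. ] 0.19202817387221813 F [-0.14 -0.48  0.51]
```

View pics/g.png

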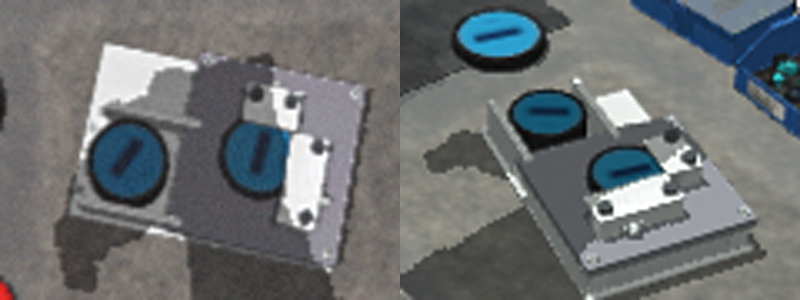

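The lid lies flat in the corner under both lips, at about (258,155) in the left crop. The stack is in place and the arm is clear, so I'm handing in.

```bash
python3 -c "
from workcell import env
print(env.hand_in())"
```

```text
the job is handed in; nothing more can be done
None
```

The job is handed in (no verdict was returned): the top lid lies flat in the corner of the two stops, the force rose to a stall after about 8 mm at each pin, so both should be home, and the stack below looked undisturbed in the last pictures.

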